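# Check the flap and sprung hatch of a compass test housing

## Robot

A 6-joint arm with a two-finger parallel gripper is mounted at the origin on the work surface. World frame = base frame: x ahead of the robot, y to its left, z up, the work surface at z = 0. Lengths are in m, angles in rad, forces in N, time in s.
With the tool pointing down it reaches from about 0.4 to 0.825 m from the base axis. Payload 7 kg.
Tool frame: the origin (TCP) lies midway between the tips of the shut fingers; the grasp point (between the pads) lies 19 mm behind it; z points along the fingers, y is the line along which they close (so a half turn about z gives the same grasp; the last joint's range is limited). The gripper opens to 88 mm and grips with 3 to 60 N. Pads are 19 mm wide; open, the fingers measure 130 mm over their backs; the gripper's body (78 mm by 193 mm) begins 47 mm behind the grasp point.
Start: joints at [1.584, 0.359, 0.012, 0, -1.224, -0.288], TCP at [0.183, 0.65, 0.227] pointing down, gripper open.
Joint ranges: [-3.07, 3.07], [-1.43, 2.12], [-1.02, 1.25], [-3.03, 1.67], [-3.05, -0], [-3.03, 3.03]. Speed limits (rad/s): [2.39, 2.39, 3.01, 3.14, 3.14, 3.14].

## Interface

Orientations are given as a rotation vector (axis times angle).
In Python, from bench import monitor, imaging, job gives the robot as it stands.
- The arm moves only by the tool play_rows, never from a script. Its argument "rows" is text: rows parted by semicolons, each of 7 numbers parted by spaces: the shift along the tool's x, y, z in cm, then the turn, a rotation vector about the tool's x, y, z in degrees, then the finger opening in cm, from 0 to 8.76. A call has 1 to 8 rows; each row shifts and turns the commanded pose from where the row before left it, along the tool's axes as they then stand; what a row does not reach is not made up. A row lasts 1/10 s, in which the tool goes at most 50 mm and 8.59 degrees, less where a joint would pass 70% of its speed; a pose out of reach is approached as far as the arm can. A call is refused whole if a number of a shift passes 5 or a number of a turn 8.59, either way. A call with a gripper value outside its range is refused whole. The fingers move at their own pace and stop on an object; the grip force is fixed at half the most. Time passes only in rows, so rows that do not move let the fingers close. It gives the time, the measured TCP pose, the force, the opening and the grip force at its end, in the units of the state.
- monitor.get_obs(): the state, without advancing time (a new reading comes with each control period).
- imaging.read_camera(name): name is "scene" or "side" or "wrist"; returns a dict with "image" (420x560x3 uint8, red, green, blue), "fx", "fy", "cx", "cy" (pixels), "view" (4x4, takes a point from world to camera coordinates); the wrist camera has in their place "T_tool_cam" (4x4, takes a point from camera to tool coordinates, whose origin is the TCP and whose axes are the flange's). Camera axes: x right, y up, looking along -z (the intrinsics and any distortion apply to the point x, -y, -z); pixel columns grow to the right and rows downward; lengths in m; the calibration is good to about 2 mm. A picture is of the moment at which its call begins: read the wrist's pose just before it. There is no depth.
- job.finish_job(): hands the job in; it is judged then, once.
The state is a dict: "time": time; "joints": joint angles; "qvel": joint speeds; "tau": joint torques, N m; "eef_pos": TCP position; "tool_rot": TCP orientation; "ft_force": force on the tool from outside, world axes, zero at the start; "ft_torque": the same for the moment, N m; "width": finger opening in m; "finger_force": force on a finger pad.
Only numpy, scipy, OpenCV 4.12 (cv2) and the standard library are available. Lean on these libraries where they do the work, as an engineer would, in place of code of your own. Each camera call takes 0.05 s, during which the arm holds its last target. There are 200 camera calls.

## Task

The compass test housing has just had its hinges refitted and its covers need trying: pull the front flap down to its stop and push it back up fully shut, then raise the sprung top hatch well past its balance point and bring it back to just below it (about 50 degrees open; it balances at 60). Finish while still holding the hatch steady there with the gripper, because it would fall shut if let go, and leave the other things on the bench where they are.

Things in the scene. Friction and masses are not known exactly. Their poses are not given: they have to be found in the camera images.
- housing: gray steel box, 170 mm deep (its x), 300 mm wide (its y), 130 mm high, fixed to the bench; holds a brass compass bowl. Origin at the centre of its underside; its x axis points away from the robot side (front face with the flap at x = -85 mm), y to the left seen from the robot, z up. The flap is on the front, the hatch is the top.
- hatch (a joint): opening angle of the sprung top hatch, rad: 0 shut (level), grows as the front edge rises, stop at 1.5. Gray plate 170 x 300 x 6 mm hinged on the housing's far top edge (130 mm above the bench), with nothing latching it. Weight and spring balance at 1.05 rad (60 degrees): below that it falls shut, above it the spring carries it up to the stop. Nearly free hinge; less than 4 N at the bar moves it.
- hatch_bar (a point): middle of the hatch's grab bar: round steel bar 10 mm thick, 90 mm long, along the housing's y, on two end posts, its axis 35 mm above the plate's top face, 8 mm behind the plate's front edge and 70 mm left of the housing's middle. Shut: at x -77, y +70, z 171 mm in the housing frame.
- hatch_hinge (a point): point on the hatch's hinge axis level with the bar's middle: x +85, y +70, z 130 mm in the housing frame. The axis runs along the housing's y; the bar's middle moves on a circle of radius 167 mm about this point.
- flap (a joint): opening angle of the front flap, rad: 0 shut (upright against the front), grows as its top comes down towards the robot, stop at 1.0. May start a little open. Aluminium panel 260 mm wide, 60 mm high, 6 mm thick, hinged along its lower edge 45 mm above the bench; friction keeps it where it is left, up to about 4 N at its bar moves it.
- flap_bar (a point): middle of the flap's pull bar: round steel bar 10 mm thick, 80 mm long, along the housing's y, on two slanted end posts; 38 mm in front of the housing's front face. When shut: x -123, y -70, z 113 mm in the housing frame (70 mm right of the middle); the top of the hatch is 136 mm up, so it is easiest taken from above with the gripper leaning back to the robot.
- flap_hinge (a point): point on the flap's hinge axis level with its bar's middle: x -89, y -70, z 45 mm in the housing frame. The bar's middle moves on a circle of radius 76 mm about this point.
- compass_bowl: loose brass compass bowl, 112 mm across, 70 mm high; origin at the centre of its underside. Leave alone.
- lubber_ring: loose blue enamel ring, 100 mm outside, 80 mm inside, 14 mm high; origin at the centre of its underside. Leave alone.
- magnet: loose chromed heeling magnet, rod 18 mm thick, 120 mm long, lying along its x; origin at the middle of its underside. Leave alone.

How it is judged:
On the way, in this order (a step that is already met when the one before it is completed fails the run):
1. the front flap is pulled down to its stop (value of joint flap above 0.85 rad), for 0.1 s.
2. the front flap is pushed back up shut (value of joint flap below 0.08 rad and value of joint hatch below 0.3 rad), for 0.2 s.
3. the hatch is raised past its balance point (value of joint hatch above 1.1 rad), for 0.1 s.
At the end, for the whole second after the job is handed in: The flap is shut (under 0.1 rad) and the hatch is held still by the fingers (over 0.15 N on it, under 0.05 rad/s) between 0.75 and 1.01 rad, just below its balance point of 1.05 rad (value of joint hatch between 0.75 and 1.01 rad and velocity of joint hatch between -0.05 and 0.05 rad/s and value of joint flap below 0.1 rad and contact force between the fingers and hatch above 0.15 N); the arm keeps its last pose, push and grip.
It fails at once if a bystander on the bench is pushed more than 30 mm (distance of any of compass_bowl, lubber_ring, magnet from where it was at the start of the episode above 0.03 m).
It also fails if it takes over 48 s, if anything falls off the work surface, if the arm or the gripper's body presses on something with over 40 N, if the wrist force passes 120 N, or if a joint passes its speed limit or range.

## Working session

There is one attempt and no reset: what is moved stays moved. The work goes in short steps, Python scripts to look and compute and a tool call to move; the robot and the scene stay as the last step left them, time stands still between calls to the robot, and variables do not carry over. Pictures are saved under pics/ and viewed, at most 10 in all, crops included, and the job is handed in when it is done.

Besides the shell and the picture viewer there is one more tool, called after "Request:" by a JSON object that holds its "op" and its "data", one argument or row to a line. play_rows: Moves the arm, as the interface text tells. Its arguments: {"type":"object","properties":{"rows":{"type":"string"}},"required":["rows"]}

```bash
ls; mkdir -p pics; python3 - <<'E'
from bench import monitor, imaging
import cv2
o=monitor.get_obs();print(o)
for n in("scene","side"):
    c=imaging.read_camera(n);cv2.imwrite(f"pics/{n}0.png",c["image"][:,:,::-1]);print(n,c["fx"],c["fy"],c["cx"],c["cy"],c["view"].round(4).tolist(),[k for k in c])
c=imaging.read_camera("wrist");print(c["T_tool_cam"])
E
```

```text
pics
{'time': 0.0, 'joints': array([ 1.58412754e+00,  3.59357164e-01,  1.10775117e-02, -3.40256881e-04,
       -1.22412621e+00, -2.88128049e-01]), 'qvel': array([ 0.00107049,  0.00025279, -0.00024249, -0.00126131, -0.00047387,
        0.00048023]), 'tau': array([ 6.21360687e-04, -5.82716238e+01,  2.93050647e+01,  6.99710146e+00,
        7.03025493e-03, -1.55522353e-04]), 'eef_pos': array([0.18304092, 0.64919926, 0.22565182]), 'tool_rot': array([ 3.11033647e+00, -4.30248657e-01, -1.17131111e-04]), 'ft_force': array([ 0.52685076, -0.48506254,  0.02154513]), 'ft_torque': array([-0.01160507,  0.00929852, -0.00608183]), 'finger_force': 0.0, 'width': 0.08744626438452413}
scene 438.5630318333158 438.5630318333158 276.0031762911224 214.8309469325138 [[-0.1109, 0.9937, -0.0147, 0.045], [-0.8025, -0.0808, 0.5912, 0.4059], [0.5863, 0.0773, 0.8064, -1.5426], [0.0, 0.0, 0.0, 1.0]] ['image', 'fx', 'fy', 'cx', 'cy', 'view']
side 393.59671852048467 393.59671852048467 282.8275892456939 211.94357746809942 [[0.9557, -0.2934, -0.0238, -0.5576], [0.1836, 0.5309, 0.8273, -0.2311], [-0.2301, -0.795, 0.5613, -0.8119], [0.0, 0.0, 0.0, 1.0]] ['image', 'fx', 'fy', 'cx', 'cy', 'view']
[[-4.12470093e-05  9.59124834e-01  2.82983304e-01  7.59472314e-02]
 [ 9.99999900e-01 -8.63123463e-05  4.38299074e-04 -8.68174510e-04]
 [ 4.44808480e-04  2.82983294e-01 -9.59124735e-01 -1.58537028e-01]
 [ 0.00000000e+00  0.00000000e+00  0.00000000e+00  1.00000000e+00]]
```

View pics/scene0.png

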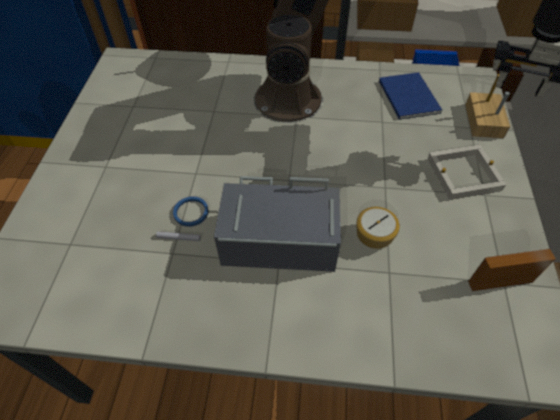

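View pics/side0.png

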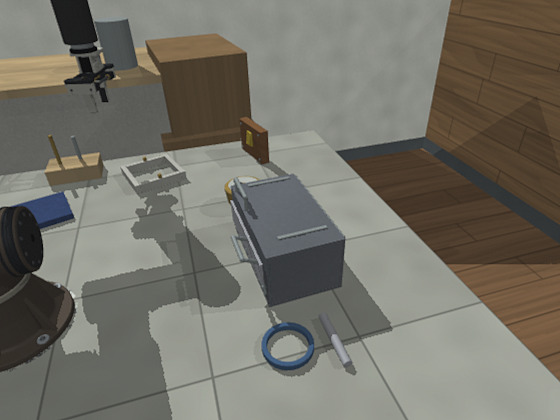

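```bash
python3 - <<'E'
import cv2,numpy as np
a=cv2.imread("pics/scene0.png")[165:275,205:355];b=cv2.imread("pics/side0.png")[165:315,215:355]
cv2.imwrite("pics/cropA.png",cv2.resize(a,None,fx=5.3,fy=5.3,interpolation=cv2.INTER_CUBIC))
cv2.imwrite("pics/cropB.png",cv2.resize(b,None,fx=4,fy=4,interpolation=cv2.INTER_CUBIC))
E
```

```text
(no output)
```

View pics/cropA.png

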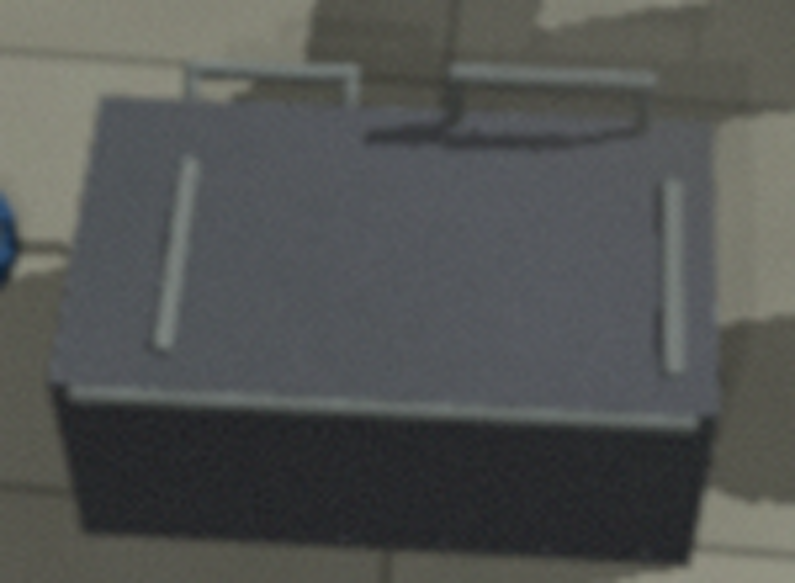

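View pics/cropB.png

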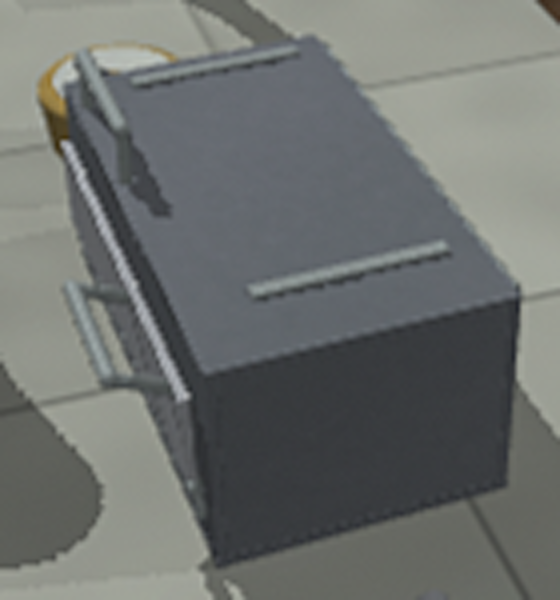

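```bash
cat > h.py <<'E'
import numpy as np
from scipy.spatial.transform import Rotation as R
CAM={"scene":(438.563,276.003,214.831,[[-0.1109,0.9937,-0.0147,0.045],[-0.8025,-0.0808,0.5912,0.4059],[0.5863,0.0773,0.8064,-1.5426]]),
"side":(393.597,282.828,211.944,[[0.9557,-0.2934,-0.0238,-0.5576],[0.1836,0.5309,0.8273,-0.2311],[-0.2301,-0.795,0.5613,-0.8119]])}
def proj(n,p):
    f,cx,cy,V=CAM[n];V=np.array(V);q=V[:,:3]@p+V[:,3];return np.array([cx+f*q[0]/-q[2],cy-f*q[1]/-q[2]])
def tri(obs):
    A=[];b=[]
    for n,u in obs:
        f,cx,cy,V=CAM[n];V=np.array(V)
        d=V[:,:3].T@np.array([(u[0]-cx)/f,-(u[1]-cy)/f,-1]);d/=np.linalg.norm(d);c=-V[:,:3].T@V[:,3]
        P=np.eye(3)-np.outer(d,d);A.append(P);b.append(P@c)
    return np.linalg.lstsq(np.vstack(A),np.hstack(b),rcond=None)[0]
E
python3 - <<'E'
from h import *
from scipy.optimize import least_squares
O=[("scene",-85,-150,136,224.2,183.3),("scene",-85,150,136,339.5,188),("scene",85,-150,136,214.8,237.3),("scene",85,150,136,339.9,243.3),("scene",85,-150,0,220.7,265.4),("scene",85,150,0,335.2,271.2),
("side",-85,-150,136,266.8,258.8),("side",85,-150,136,345,237.5),("side",85,150,136,293.8,174.5),("side",-85,-150,0,269.5,306.3),("side",85,-150,0,341.8,286.3)]
w=lambda s,p:R.from_euler("z",s[2]).apply(np.array(p)/1000)+[s[0],s[1],0]
f=lambda s:np.hstack([proj(o[0],w(s,o[1:4]))-o[4:] for o in O])
s=least_squares(f,[.6,0,0],loss="soft_l1").x;print(s.round(4),np.degrees(s[2]));print(f(s).reshape(-1,2).round(1))
inv=lambda p:R.from_euler("z",-s[2]).apply(p-[s[0],s[1],0])*1000
F=[[("scene",(240.3,177.6)),("side",(232,236.8))],[("scene",(272.4,178.2)),("side",(241.8,260))]]
# image right in scene=+y ; side lower = -y
fl=[tri([("scene",(240.3,178)),("side",(241.8,260))]),tri([("scene",(272.4,178.2)),("side",(232,236.8))])]
ha=[tri([("scene",(290.3,178.2)),("side",(246.3,197))]),tri([("scene",(328.6,179.9)),("side",(235.5,178))])]
for n,e in(("flap",fl),("hatch",ha)):
    m=(e[0]+e[1])/2;print(n,m.round(4),inv(m).round(1),[inv(x).round(1) for x in e])
E
```

```text
[0.5934 0.031  0.0465] 2.665991179084065
[[-0.6 -0.2]
 [ 0.1 -0.3]
 [-0.9  0.4]
 [ 1.2  0.4]
 [-0.1  0.8]
 [ 0.4  0.7]
 [-0.7 -0.5]
 [ 0.6  0.8]
 [-0.9 -1.6]
 [-0.3  1. ]
 [-0.2  0.2]]
flap [ 0.4713 -0.0446  0.1131] [-125.5  -69.8  113.1] [array([-124.7, -112.3,  113.3]), array([-126.3,  -27.2,  112.8])]
hatch [0.5143 0.0976 0.1733] [-75.9  70.3 173.3] [array([-75.6,  22.5, 174. ]), array([-76.3, 118. , 172.6])]
```

```bash
cat >> h.py <<'E'
Hp=np.array([.5934,.031,0]);Hy=.0465
def W(x,y,z): return Hp+R.from_euler("z",Hy).apply([x/1e3,y/1e3,z/1e3])   # housing mm -> world m
def H(p): return R.from_euler("z",-Hy).apply(np.array(p)-Hp)*1e3
def tool(lean):
    t=np.radians(lean);x=[0,-1,0];z=[np.sin(t),0,-np.cos(t)]
    return R.from_euler("z",Hy)*R.from_matrix(np.array([x,np.cross(z,x),z]).T)
def rows(p0,R0,pts,w):   # pts: (world pos of grasp point, Rotation); straight shifts/turns, rounded
    p=np.array(p0);r=R0;out=[]
    for g,rt in pts:
        t=np.array(g)+.019*rt.apply([0,0,1]);d=(r.inv().apply(t-p)*100).round(2);v=(r.inv()*rt).as_rotvec(degrees=True).round(1)
        p=p+r.apply(d/100);r=r*R.from_rotvec(v,degrees=True);out.append(" ".join("%g"%a for a in (*d,*v,w)))
    print(";".join(out))
    return p,r
def here():
    from bench import monitor
    o=monitor.get_obs();return o["eef_pos"],R.from_rotvec(o["tool_rot"]),o
def line(p0,R0,g,rt,n):
    g0=np.array(p0)-.019*R0.apply([0,0,1]);v=(R0.inv()*rt).as_rotvec()
    return [(g0+(np.array(g)-g0)*k/n,R0*R.from_rotvec(v*k/n)) for k in range(1,n+1)]
E
python3 - <<'E'
from h import *
p,r,o=here()
G=W(-125.5,-70,113);rt=tool(46);pre=G-.10*rt.apply([0,0,1])+[0,0,.05]
print(pre,np.degrees((r.inv()*rt).magnitude()))
rows(p,r,line(p,r,pre,rt,16),5)
print((p+.019*np.array([0,0,1])))
E
```

```text
[ 0.39943326 -0.04810171  0.23246584] 83.42869154047163
2.55 3.75 0.08 2.5 1.8 4.2 5;2.82 3.56 -0 2.5 1.8 4.2 5;3.07 3.34 -0.06 2.5 1.8 4.3 5;3.33 3.11 -0.11 2.4 1.8 4.2 5;3.56 2.85 -0.14 2.5 1.7 4.2 5;3.77 2.58 -0.14 2.5 1.8 4.2 5;3.96 2.3 -0.14 2.5 1.8 4.2 5;4.12 2 -0.11 2.5 1.8 4.3 5;4.27 1.68 -0.06 2.5 1.8 4.2 5;4.39 1.37 -0 2.5 1.8 4.2 5;4.48 1.06 0.08 2.5 1.8 4.2 5;4.55 0.73 0.18 2.4 1.8 4.2 5;4.59 0.41 0.29 2.5 1.7 4.3 5;4.61 0.08 0.42 2.5 1.8 4.2 5;4.59 -0.22 0.55 2.5 1.8 4.2 5;4.55 -0.53 0.71 2.5 1.8 4.2 5
[0.18311371 0.64931291 0.24483996]
```

Request:
{"op": "play_rows", "data": {
  "rows": "2.6 3.7 0 2.5 1.8 4.2 5;2.8 3.6 0 2.5 1.8 4.2 5;3.1 3.3 0 2.5 1.8 4.2 5;3.3 3.1 -0.1 2.5 1.8 4.2 5;3.6 2.9 -0.1 2.5 1.8 4.2 5;3.8 2.6 -0.1 2.5 1.8 4.2 5;4 2.3 -0.1 2.5 1.8 4.2 5;4.1 2 -0.1 2.5 1.8 4.2 5"
}}

```text
time: 0.95
eef_pos: [0.3006, 0.3015, 0.2201]
tool_rot: [-2.54, 1.185, -0.418]
ft_force: [0.3, 0.3, 1.3]
width: 0.0499
finger_force: 0.0
```

Request:
{"op": "play_rows", "data": {
  "rows": "4.3 1.7 0 2.5 1.8 4.2 5;4.4 1.4 0 2.5 1.8 4.2 5;4.5 1 0 2.5 1.8 4.2 5;4.5 0.7 0.2 2.5 1.8 4.2 5;4.6 0.4 0.3 2.5 1.8 4.2 4;4.6 0 0.4 2.5 1.8 4.2 3;4.6 -0.2 0.5 2.5 1.8 4.2 2.2;4.5 -0.5 0.7 2.5 1.8 4.2 2.2"
}}

```text
time: 1.75
eef_pos: [0.4419, -0.0114, 0.3154]
tool_rot: [-1.92, 1.743, -0.64]
ft_force: [-0.0, 0.6, -0.6]
width: 0.0247
finger_force: 0.0
```

```bash
python3 - <<'E'
from h import *
p,r,o=here();print(o["time"],o["joints"],o["qvel"].round(2),o["ft_force"],H(p),o["width"])
G=W(-125.5,-70,113);rt=tool(46)
print((r.inv()*rt).as_rotvec(degrees=True))
rows(p,r,line(p,r,G-.07*rt.apply([0,0,1]),rt,3),2.2)
E
```

```text
1.75 [ 0.70942703 -0.57470868 -1.01629365  0.65495647 -0.67790904 -1.03754831] [-1.68  0.23 -0.    0.01  1.05  0.64] [-0.03424296  0.55519332 -0.63445232] [-153.27233576  -35.32140919  315.40978597] 0.024720259938191432
[7.49131269 0.26857406 2.84048644]
0.98 3.75 4.17 2.5 0.1 0.9 2.2;1.03 3.91 4.01 2.5 0.1 1 2.2;1.09 4.07 3.82 2.5 0.1 0.9 2.2
```

Request:
{"op": "play_rows", "data": {
  "rows": "0 0 0 0 0 0 1.9;0 0 0 0 0 0 1.9"
}}

```text
time: 1.95
eef_pos: [0.4416, -0.0123, 0.3138]
tool_rot: [-1.922, 1.75, -0.64]
ft_force: [-0.1, -0.2, 0.5]
width: 0.0191
finger_force: 0.0
```

```bash
python3 - <<'E'
from h import *
p,r,o=here();print(o["time"],o["joints"],o["qvel"].round(2),o["ft_force"],H(p),o["width"])
G=W(-125.5,-70,113);rt=tool(40)
print((r.inv()*rt).as_rotvec(degrees=True), (tool(0).inv()*r).as_rotvec(degrees=True))
rows(p,r,line(p,r,G-.07*rt.apply([0,0,1]),rt,4),2)
E
```

```text
1.95 [ 0.71039586 -0.57192364 -1.01651578  0.6546173  -0.68216378 -1.04085436] [ 0.1   0.    0.01  0.   -0.01 -0.01] [-0.05477428 -0.1924345   0.53953453] [-153.69007551  -36.18122611  313.79947987] 0.019145670999105233
[ 1.75845447 -0.13444206  2.75717601] [38.23369686  1.08940728 -2.5926645 ]
0.71 2.63 3.11 0.4 -0 0.7 2;0.74 2.64 3.09 0.5 -0.1 0.7 2;0.78 2.66 3.06 0.4 -0 0.7 2;0.82 2.68 3.05 0.5 -0 0.7 2
```

Request:
{"op": "play_rows", "data": {
  "rows": "0.7 2.6 3.1 0.4 0 0.7 1.9;0.7 2.6 3.1 0.4 0 0.7 1.9;0.8 2.7 3.1 0.4 0 0.7 1.9;0.8 2.7 3.1 0.5 0 0.7 1.9;0 0 0 0 0 0 1.9;0 0 0 0 0 0 1.9"
}}

```text
time: 2.55
eef_pos: [0.4656, -0.0735, 0.21]
tool_rot: [-1.917, 1.776, -0.506]
ft_force: [0.9, -0.4, 1.0]
width: 0.0192
finger_force: 0.0
```

```bash
python3 - <<'E'
from h import *
p,r,o=here();print(o["time"],o["joints"],o["qvel"].round(2),o["ft_force"],H(p),o["width"])
G=W(-125.5,-70,113);rt=tool(40)
print((r.inv()*rt).as_rotvec(degrees=True), (tool(0).inv()*r).as_rotvec(degrees=True))
rows(p,r,line(p,r,G-.07*rt.apply([0,0,1]),rt,1),2)
E
```

```text
2.55 [ 0.31831785 -0.32193346 -1.01583312  0.32150831 -0.28505184 -0.52390077] [ 0.02 -0.04  0.    0.02 -0.   -0.01] [ 0.88790254 -0.44218886  1.0222134 ] [-132.51437249  -98.48565993  210.04204799] 0.019240759073591653
[5.13281903 3.84151994 0.31553933] [34.85193958 -3.55534008 -1.63494953]
-2.67 5.4 3.47 5.1 3.8 0.3 2
```

```bash
cat >> h.py <<'E'
R0t=R.from_matrix(np.array([[0,-1,0],[0,0,-1],[1,0,0]]).T)
E_=R.from_euler
def fk(q,k,s4=1,s6=1):
    o,h,a1,a2,e,L=k
    A=E_("z",q[0])*E_("y",q[1]);p=E_("z",q[0]).apply([o,0,h])+A.apply([0,0,a1])
    A=A*E_("y",-q[2]);p=p+A.apply([a2,0,e]);A=A*E_("x",s4*q[3])*E_("y",-q[4])
    return p+A.apply([L,0,0]),A*E_("x",s6*q[5])*R0t
S=[([1.58412754,.359357164,.0110775,-.00034,-1.224126,-.288128],[.18304,.6492,.22565],[3.110336,-.430249,-.000117]),
([.710396,-.571924,-1.016516,.654617,-.682164,-1.040854],[.4416,-.0123,.3138],[-1.922,1.75,-.64]),
([.318318,-.321933,-1.015833,.321508,-.285052,-.523901],[.4656,-.0735,.2100],[-1.917,1.776,-.506])]
E
python3 - <<'E'
from h import *
from scipy.optimize import least_squares
k0=[.1,.4,.4,.4,.0,.25]
for s4 in(1,-1):
  for s6 in(1,-1):
    print(s4,s6,[round(np.degrees((fk(q,k0,s4,s6)[1].inv()*R.from_rotvec(v)).magnitude()),1) for q,p,v in S])
for s4 in (1,-1):
  f=lambda k:np.hstack([(fk(q,k,s4)[0]-p) for q,p,v in S]+[1e-3*(k-k0)])
  s=least_squares(f,k0);print(s.x.round(4),s.fun[:9].round(4))
E
```

```text
1 1 [np.float64(33.0), np.float64(72.0), np.float64(26.6)]
1 -1 [np.float64(0.0), np.float64(75.0), np.float64(36.9)]
-1 1 [np.float64(33.0), np.float64(119.3), np.float64(60.0)]
-1 -1 [np.float64(0.0), np.float64(0.0), np.float64(0.0)]
[ 0.9342 -0.9652 -0.0316 -0.4615  0.4148 -0.7667] [-0.1917 -0.0172  0.0937  0.0086  0.0113 -0.1304 -0.0455  0.1402  0.0367]
[-0.2792  0.8791  0.7732  0.7812 -0.2379  0.8724] [-0.1919 -0.0048  0.0147  0.0261 -0.0271 -0.0204 -0.0431  0.1311  0.0058]
```

```bash
python3 - <<'E'
s=open('h.py').read()
s=s.replace("def fk(q,k,s4=1,s6=1):\n    o,h,a1,a2,e,L=k","def fk(q,k,s4=-1,s6=-1):\n    o,h,a1,a2,e,L,d,L2=k").replace("[o,0,h]","[o,d,h]").replace("p+A.apply([L,0,0]),","p+A.apply([L,L2,0]),")
open('h.py','w').write(s)
E
python3 - <<'E'
from h import *
from scipy.optimize import least_squares
k0=np.array([.05,.4,.4,.4,.0,.25,-.19,0])
f=lambda k:np.hstack([(fk(q,k)[0]-p) for q,p,v in S]+[1e-3*(k-k0)])
s=least_squares(f,k0);print(s.x.round(4),s.fun[:9].round(4))
E
```

```text
[-2.000e-04  1.990e-01  6.016e-01  4.638e-01 -0.000e+00  3.782e-01
  0.000e+00 -1.918e-01] [-0. -0.  0. -0.  0. -0.  0. -0.  0.]
```

```bash
cat >> h.py <<'E'
K=[0,.199,.6016,.4638,0,.3782,0,-.1918]
LO=np.array([-3.07,-1.43,-1.02,-3.03,-3.05,-3.03]);HI=np.array([3.07,2.12,1.25,1.67,0,3.03])
def ik(g,rt,seeds):
    from scipy.optimize import least_squares
    t=np.array(g)+.019*rt.apply([0,0,1]);best=None
    def f(q):
        p,r=fk(q,K);return np.hstack([p-t,.2*(r.inv()*rt).as_rotvec()])
    for s in seeds:
        s=least_squares(f,np.clip(s,LO+.01,HI-.01),bounds=(LO+.005,HI-.005))
        if best is None or s.cost<best.cost: best=s
    return best.x,np.sqrt(2*best.cost)
E
python3 - <<'E'
from h import *
rng=np.random.default_rng(0)
def seeds(): return [[.3,0,-.9,0,-.5,0],[.3,-.3,-1,.3,-.3,-.5],[.3,0,-.9,-2.9,-.5,3]]+[LO+(HI-LO)*rng.random(6) for _ in range(12)]
def flapbar(a,ext=0):
    v=np.array([-34,68]);c,s=np.cos(a),np.sin(a);return W(-89+v[0]*c-v[1]*s,-70,45+v[1]*c+v[0]*s)
def hatchbar(a):
    v=np.array([-162,41]);c,s=np.cos(a),np.sin(a);return W(85+v[0]*c+v[1]*s,70,130+v[1]*c-v[0]*s)
for nm,b,Ls in(("pre",flapbar(.03)+[-.05,0,.06],(0,10,20,30,40)),("flap0",flapbar(.03),(0,10,20,30,40,50)),("flap1",flapbar(1),(-10,0,10,20,30,40)),("h0",hatchbar(0),(-30,0,30,60)),("h.8",hatchbar(.85),(-30,0,30,60)),("h1.2",hatchbar(1.2),(-60,-30,0,30,60,80))):
    for l in Ls:
        q,e=ik(b,tool(l),seeds());print(nm,H(b).round(0),l,round(e*1000,1),q.round(2))
E
```

```text
pre [-175.  -68.  172.] 0 0.0 [ 0.36  0.   -0.62 -0.   -0.95 -0.32]
pre [-175.  -68.  172.] 10 0.0 [ 0.42 -0.11 -0.78  0.09 -0.75 -0.44]
pre [-175.  -68.  172.] 20 0.0 [ 0.48 -0.23 -0.98  0.29 -0.52 -0.67]
pre [-175.  -68.  172.] 30 21.0 [ 0.42 -0.27 -1.01  0.26 -0.39 -0.57]
pre [-175.  -68.  172.] 40 38.3 [ 0.31 -0.28 -1.01 -0.09 -0.16 -0.11]
flap0 [-125.  -70.  112.] 0 0.0 [ 0.32  0.17 -0.6  -0.   -0.81 -0.28]
flap0 [-125.  -70.  112.] 10 0.0 [ 0.37  0.07 -0.77  0.1  -0.56 -0.4 ]
flap0 [-125.  -70.  112.] 20 1.3 [ 0.37 -0.01 -1.01  0.42 -0.26 -0.71]
flap0 [-125.  -70.  112.] 30 23.8 [ 0.32 -0.03 -1.01  0.21 -0.11 -0.45]
flap0 [-125.  -70.  112.] 40 21.0 [ 0.13 -0.01 -0.8  -0.95 -0.01  0.89]
flap0 [-125.  -70.  112.] 50 0.0 [-0.35 -0.   -0.76 -1.64 -0.3   1.9 ]
flap1 [-165.  -70.   53.] -10 0.0 [ 0.31  0.3  -0.59 -0.06 -0.85 -0.22]
flap1 [-165.  -70.   53.] 0 0.0 [ 0.35  0.2  -0.75 -0.   -0.62 -0.3 ]
flap1 [-165.  -70.   53.] 10 0.0 [ 0.4   0.11 -0.95  0.18 -0.34 -0.51]
flap1 [-165.  -70.   53.] 20 17.6 [ 0.35  0.08 -1.01  0.13 -0.17 -0.42]
flap1 [-165.  -70.   53.] 30 24.2 [ 0.24  
[... 330 characters left out ...]
 -0.01 -0.95 -2.42 -0.5   2.68]
h.8 [  9.  70. 279.] -30 0.0 [ 0.38  0.55  0.36 -0.17 -1.87 -0.35]
h.8 [  9.  70. 279.] 0 0.0 [ 0.49  0.23 -0.09 -0.   -1.25 -0.44]
h.8 [  9.  70. 279.] 30 0.0 [ 0.6  -0.05 -0.73  0.57 -0.51 -1.01]
h.8 [  9.  70. 279.] 60 12.2 [ 0.01 -0.09 -0.57 -2.09 -0.01  2.11]
h1.2 [ 65.  70. 296.] -60 0.0 [ 0.3   0.96  0.98 -0.43 -2.58 -0.5 ]
h1.2 [ 65.  70. 296.] -30 0.0 [ 0.36  0.64  0.55 -0.17 -1.98 -0.34]
h1.2 [ 65.  70. 296.] 0 0.0 [ 0.45  0.31  0.06  0.   -1.32 -0.4 ]
h1.2 [ 65.  70. 296.] 30 0.0 [ 0.56  0.04 -0.58  0.49 -0.54 -0.88]
h1.2 [ 65.  70. 296.] 60 15.4 [-0.01 -0.02 -0.48 -2.17 -0.01  2.2 ]
h1.2 [ 65.  70. 296.] 80 0.0 [-0.3   0.14 -0.87 -2.69 -0.87  2.9 ]
```

```bash
cat >> h.py <<'E'
def flapbar(a):
    v=np.array([-34,68]);c,s=np.cos(a),np.sin(a);return W(-89+v[0]*c-v[1]*s,-70,45+v[1]*c+v[0]*s)
def hatchbar(a):
    v=np.array([-162,41]);c,s=np.cos(a),np.sin(a);return W(85+v[0]*c+v[1]*s,70,130+v[1]*c-v[0]*s)
E
python3 - <<'E'
from h import *
q0=[.35,0,-.8,.1,-.5,-.4]
off=lambda l:-.009*tool(l).apply([0,0,1])
for l in (10,13,16):
  for nm,b in [("pre",flapbar(.03)+[-.02,0,.08])]+[(a,flapbar(a)) for a in (0,.25,.5,.75,1,1.05)]:
    q,e=ik(b+off(l),tool(l),[q0]);print(l,nm,round(e*1e3,2),q.round(2))
p,r,o=here();l=13
rows(p,r,line(p,r,flapbar(.03)+[-.03,0,.05]+off(l),tool(l),4),1.6)
E
```

```text
10 pre 0.0 [ 0.39 -0.09 -0.68  0.08 -0.82 -0.39]
10 0 0.0 [ 0.37  0.06 -0.76  0.1  -0.59 -0.39]
10 0.25 0.0 [ 0.38  0.04 -0.81  0.11 -0.56 -0.42]
10 0.5 0.0 [ 0.39  0.05 -0.85  0.12 -0.51 -0.44]
10 0.75 0.0 [ 0.4   0.06 -0.9   0.14 -0.45 -0.47]
10 1 0.0 [ 0.4   0.09 -0.94  0.16 -0.38 -0.5 ]
10 1.05 0.0 [ 0.4   0.1  -0.95  0.17 -0.36 -0.51]
13 pre 0.0 [ 0.41 -0.12 -0.73  0.12 -0.76 -0.44]
13 0 0.0 [ 0.38  0.03 -0.82  0.15 -0.51 -0.46]
13 0.25 0.0 [ 0.39  0.02 -0.87  0.17 -0.48 -0.49]
13 0.5 0.0 [ 0.4   0.02 -0.92  0.19 -0.42 -0.52]
13 0.75 0.0 [ 0.41  0.04 -0.98  0.23 -0.36 -0.57]
13 1 1.13 [ 0.4   0.07 -1.01  0.26 -0.28 -0.6 ]
13 1.05 1.89 [ 0.4   0.08 -1.01  0.26 -0.28 -0.59]
16 pre 0.0 [ 0.42 -0.16 -0.78  0.16 -0.69 -0.49]
16 0 0.0 [ 0.39  0.   -0.89  0.23 -0.43 -0.54]
16 0.25 0.0 [ 0.4  -0.01 -0.95  0.26 -0.38 -0.58]
16 0.5 0.0 [ 0.41 -0.01 -1.01  0.31 -0.32 -0.64]
16 0.75 4.27 [ 0.4   0.02 -1.01  0.27 -0.29 -0.6 ]
16 1 8.38 [ 0.39  0.06 -1.01  0.22 -0.25 -0.54]
16 1.05 9.06 [ 0.38  0.07 -1.01  0.21 -0.24 -0.53]
-0.69 1.24 0.97 -5.5 0.9 0.3 1.6;-0.71 1.14 1.06 -5.4 0.9 0.3 1.6;-0.72 1.05 1.13 -5.5 1 0.3 1.6;-0.73 0.93 1.2 -5.5 0.9 0.3 1.6
```

```bash
python3 - <<'E'
from h import *
p,r,o=here();l=11
off=-.009*tool(l).apply([0,0,1])
rows(p,r,line(p,r,flapbar(.03)-.06*tool(l).apply([0,0,1])+off,tool(l),4),1.8)
E
```

```text
-0.65 0.74 1.05 -6 0.9 0.3 1.8;-0.66 0.63 1.1 -5.9 0.9 0.3 1.8;-0.68 0.52 1.12 -6 0.9 0.4 1.8;-0.7 0.41 1.14 -6 1 0.3 1.8
```

Request:
{"op": "play_rows", "data": {
  "rows": "-0.7 0.7 1 -6 0.9 0.3 1.8;-0.7 0.6 1.1 -6 0.9 0.3 1.8;-0.7 0.5 1.1 -6 0.9 0.3 1.8;-0.7 0.4 1.1 -6 1 0.3 1.8;0 0 0 0 0 0 1.8;0 0 0 0 0 0 1.8"
}}

```text
time: 3.15
eef_pos: [0.4629, -0.0437, 0.1634]
tool_rot: [-2.17, 2.066, -0.201]
ft_force: [-0.1, -0.5, -0.2]
width: 0.018
finger_force: 0.0
```

```bash
cat >> h.py <<'E'
def wrist(name):
    from bench import imaging
    import cv2
    p,r,o=here();c=imaging.read_camera("wrist");cv2.imwrite(f"pics/{name}.png",c["image"][:,:,::-1]);T=c["T_tool_cam"]
    def pr(w):
        q=np.linalg.inv(T)@np.append(r.inv().apply(w-p),1);return np.array([c["cx"]+c["fx"]*q[0]/-q[2],c["cy"]-c["fy"]*q[1]/-q[2]]).round(0)
    return pr
E
python3 - <<'E'
from h import *
p,r,o=here();l=11;print(o["time"],o["joints"],H(p),o["width"])
pr=wrist("w1")
for y in(-40,0,40): print(pr(flapbar(.03)+[0,y/1e3,0]))
off=-.009*tool(l).apply([0,0,1])
rows(p,r,line(p,r,flapbar(.03)+off,tool(l),2),1.8)
E
```

```text
3.15 [ 0.38731891 -0.0614566  -0.70820785  0.09551488 -0.74486342 -0.40261775] [-133.78914622  -68.60391679  163.44175713] 0.01801725988345138
[286. 174.]
[283. 229.]
[280. 280.]
0.07 0.06 3.11 -0 -0 0.1 1.8;0.06 0.07 3.11 -0 -0 0.1 1.8
```

View pics/w1.png

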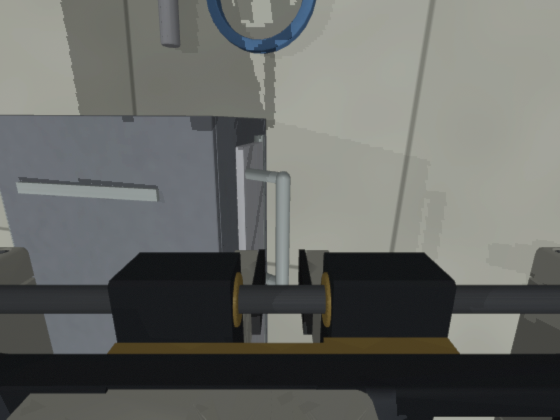

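Bar end is at (284,176), where predicted, with its axis centred between the fingers (columns 262–302). I'll descend and close.

Request:
{"op": "play_rows", "data": {
  "rows": "0.1 0.1 3 0 0 0 1.8;0 0.1 3.1 0 0 0 1.8;0 0 0.1 0 0 0 1.8;0 0 0 0 0 0 0.5;0 0 0 0 0 0 0.5;0 0 0 0 0 0 0.5;0 0 0 0 0 0 0.5"
}}

```text
time: 3.9
eef_pos: [0.4728, -0.0461, 0.1033]
tool_rot: [-2.165, 2.069, -0.201]
ft_force: [-4.7, 1.2, 9.4]
width: 0.0091
finger_force: 30.0
```

```bash
python3 - <<'E'
from h import *
p,r,o=here();l=11;print(o["time"],o["ft_force"],H(p-.010*r.apply([0,0,1])),o["width"],o["finger_force"],(r.inv()*tool(l)).as_rotvec(degrees=True))
off=-.009*tool(l).apply([0,0,1])
g0=p-.010*r.apply([0,0,1]); b0=flapbar(.03)
A=np.linspace(.03,1.06,17)[1:]
rows(p,r,[(flapbar(a)-b0+g0-.009*r.apply([0,0,1]),r) for a in A],0.5)
E
```

```text
3.9 [-4.73146787  1.23885665  9.38524867] [-125.93697188  -71.39993755  113.14705082] 0.009113462154746888 30.0016450881958 [-0.12634287 -0.00771761 -0.08157059]
0 0.46 0.16 0 0 0 0.5;0 0.45 0.19 -0 0 0 0.5;0 0.44 0.22 -0 0 0 0.5;0 0.43 0.24 -0 0 0 0.5;0 0.4 0.27 -0 0 0 0.5;0 0.39 0.3 -0 0 0 0.5;0 0.37 0.32 -0 0 0 0.5;0 0.35 0.35 -0 0 0 0.5;0 0.32 0.36 -0 0 0 0.5;0.01 0.3 0.39 -0 0 0 0.5;-0 0.28 0.41 -0 0 0 0.5;-0 0.24 0.42 -0 0 0 0.5;-0 0.22 0.43 -0 0 0 0.5;-0 0.2 0.45 -0 0 0 0.5;-0 0.16 0.47 -0 0 0 0.5;-0 0.13 0.47 -0 0 0 0.5
```

Request:
{"op": "play_rows", "data": {
  "rows": "0 0.9 0.35 0 0 0 0.5;0 0.87 0.46 0 0 0 0.5;0 0.79 0.57 0 0 0 0.5;0 0.72 0.67 0 0 0 0.5;0 0 0 0 0 0 0.5"
}}

```text
time: 4.4
eef_pos: [0.4451, -0.0469, 0.0761]
tool_rot: [-2.164, 2.068, -0.202]
ft_force: [4.1, 1.2, -4.2]
width: 0.0091
finger_force: 30.0
```

Request:
{"op": "play_rows", "data": {
  "rows": "0 0.62 0.75 0 0 0 0.5;0 0.52 0.83 0 0 0 0.5;0 0.42 0.88 0 0 0 0.5;0 0 0 0 0 0 0.5"
}}

```text
time: 4.8
eef_pos: [0.4351, -0.0472, 0.0488]
tool_rot: [-2.165, 2.068, -0.201]
ft_force: [4.7, 2.0, -2.2]
width: 0.0089
finger_force: 30.0
```

```bash
cat >> h.py <<'E'
def hb(): # grip point at 10 mm from tips, housing frame
    p,r,o=here();g=H(p-.010*r.apply([0,0,1]));return g,o
E
python3 - <<'E'
from h import *
g,o=hb();p,r,_=here();v=g-[-89,-70,45];print(o["time"],g,o["ft_force"],o["width"],o["finger_force"],np.hypot(v[0],v[2]),np.arctan2(-v[0],v[2])-np.arctan2(34,68),o["joints"])
import cv2
from bench import imaging
c=imaging.read_camera("side");cv2.imwrite("pics/s2.png",cv2.resize(c["image"][140:340,160:400,::-1],None,fx=3,fy=3))
E
```

```text
4.8 [-163.67010491  -70.75919367   58.5944595 ] [ 4.66286917  1.96514628 -2.2059049 ] 0.008855070770768162 30.004513263702393 75.8975223288567 0.9270608861415386 [ 0.40194679  0.0733447  -0.9576791   0.18972225 -0.36282779 -0.52751637]
```

View pics/s2.png

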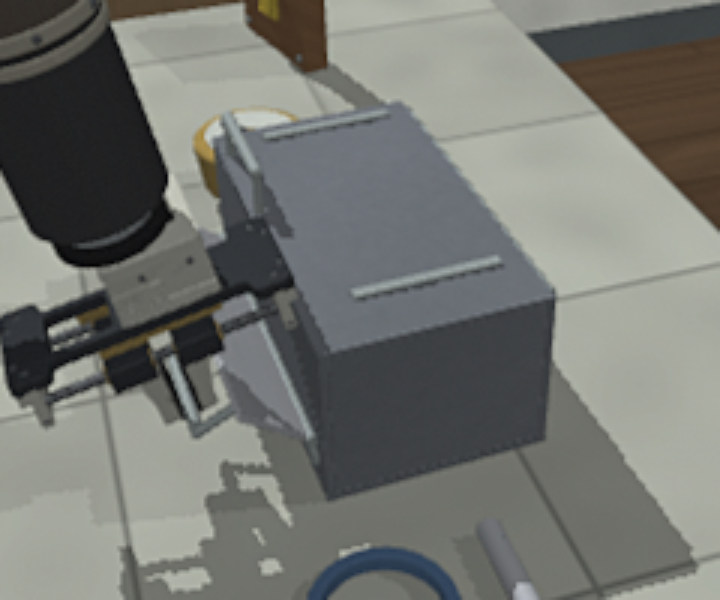

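Flap is gripped and at about 0.93 rad (picture: bar at (180,385) in the fingers, panel lying open); the body's near end is close to the hatch edge, so I'll reverse now.

Request:
{"op": "play_rows", "data": {
  "rows": "0 0 0 0 0 0 0.5;0 -0.42 -0.88 0 0 0 0.5;0 -0.52 -0.83 0 0 0 0.5;0 -0.62 -0.75 0 0 0 0.5;0 -0.72 -0.67 0 0 0 0.5;0 -0.79 -0.57 0 0 0 0.5;0 -0.87 -0.46 0 0 0 0.5"
}}

```text
time: 5.55
eef_pos: [0.4615, -0.0467, 0.0958]
tool_rot: [-2.167, 2.075, -0.194]
ft_force: [-11.0, 10.4, 3.1]
width: 0.0088
finger_force: 30.0
```

Request:
{"op": "play_rows", "data": {
  "rows": "0 -0.9 -0.35 0 0 0 0.5;0 0 0 0 0 0 0.5"
}}

```text
time: 5.75
eef_pos: [0.4709, -0.0466, 0.1019]
tool_rot: [-2.168, 2.074, -0.197]
ft_force: [-9.3, 4.0, 10.4]
width: 0.0086
finger_force: 30.0
```

```bash
python3 - <<'E'
from h import *
g,o=hb();v=g-[-89,-70,45];print(o["time"],g,o["ft_force"],o["width"],np.hypot(v[0],v[2]),np.arctan2(-v[0],v[2])-np.arctan2(34,68))
E
```

```text
5.75 [-127.84037952  -71.82614245  111.6974481 ] [-9.2822676   4.03303299 10.38126134] 0.008623183022555986 77.18241163040392 0.06368300095259144
```

Push another 5 mm to close it fully.

Request:
{"op": "play_rows", "data": {
  "rows": "0 -0.3 -0.05 0 0 0 0.5;0 -0.3 0 0 0 0 0.5;0 0 0 0 0 0 0.5;0 0 0 0 0 0 0.5"
}}

```text
time: 6.15
eef_pos: [0.4756, -0.0466, 0.1038]
tool_rot: [-2.168, 2.074, -0.197]
ft_force: [-17.0, 6.7, 21.3]
width: 0.0089
finger_force: 30.0
```

```bash
python3 - <<'E'
from h import *
g,o=hb();v=g-[-89,-70,45];print(o["time"],g,o["ft_force"],o["width"],np.hypot(v[0],v[2]),np.arctan2(-v[0],v[2])-np.arctan2(34,68))
E
```

```text
6.15 [-123.09723886  -71.97976774  113.67048691] [-17.04477885   6.69914283  21.28614823] 0.00888620525142838 76.66979502943327 -0.0027765569483146346
```

Request:
{"op": "play_rows", "data": {
  "rows": "0 -0.2 0 0 0 0 0.5;0 0 0 0 0 0 0.5;0 0 0 0 0 0 0.5;0 0.15 0 0 0 0 1.8;0 0 0 0 0 0 1.8;0 0 0 0 0 0 1.8"
}}

```text
time: 6.75
eef_pos: [0.4785, -0.046, 0.1037]
tool_rot: [-2.166, 2.071, -0.2]
ft_force: [-0.2, -0.1, 0.1]
width: 0.0178
finger_force: 0.0
```

Request:
{"op": "play_rows", "data": {
  "rows": "0 0 -2 0 0 0 1.8;0 0 -4 0 0 0 1.8;0 0 -5 0 0 0 1.8;0 0 -4 0 0 0 1.8;0 0 0 0 0 0 1.8"
}}

```text
time: 7.25
eef_pos: [0.4522, -0.0468, 0.2569]
tool_rot: [-2.161, 2.064, -0.207]
ft_force: [-0.1, -0.1, -0.4]
width: 0.018
finger_force: 0.0
```

```bash
python3 - <<'E'
from h import *
import cv2
from bench import imaging
g,o=hb();print(o["time"],g,o["ft_force"])
pr=wrist("w2")
for a in (0,.1,.2): print(a,[pr(flapbar(a)+[0,y/1e3,0]) for y in (-40,0)])
E
```

```text
7.25 [-146.61493373  -71.17535897  266.7343231 ] [-0.12463182 -0.11125768 -0.445065  ]
0 [array([291., 161.]), array([289., 201.])]
0.1 [array([298., 160.]), array([296., 200.])]
0.2 [array([305., 160.]), array([303., 200.])]
```

View pics/w2.png

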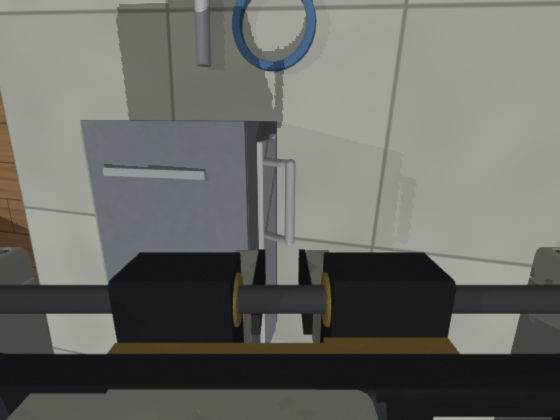

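Flap is shut (bar end at (290,161), predicted 291 for 0 rad). Now the hatch.

```bash
python3 - <<'E'
from h import *
p,r,o=here();rt=tool(0)
b=hatchbar(0)+[.0005,0,.001]+[0,0,.009]
p,r=rows(p,r,line(p,r,b+[0,0,.05],rt,5),3.5)
rows(p,r,line(p,r,b,rt,2),3.5)
for a in (0,.3,.6,.87,1.15,1.25):
    q,e=ik(hatchbar(a)+[0,0,.009],rt,[[.5,.2,-.3,0,-1,-.5]]);print(a,round(e*1e3,2),q.round(2))
E
```

```text
-2.82 -1.19 1.1 -2.3 0 -0 3.5;-2.83 -1.23 1.05 -2.2 0 -0 3.5;-2.82 -1.27 1 -2.3 0 -0.1 3.5;-2.82 -1.31 0.94 -2.2 0.1 0 3.5;-2.82 -1.35 0.89 -2.3 -0 0 3.5
-0 -0 2.5 -0 -0 0 3.5;-0.01 -0 2.5 -0 -0 0 3.5
0 0.0 [ 0.56  0.16 -0.42 -0.   -0.99 -0.52]
0.3 0.0 [ 0.54  0.15 -0.31  0.   -1.11 -0.5 ]
0.6 0.0 [ 0.52  0.18 -0.19  0.   -1.2  -0.47]
0.87 0.0 [ 0.49  0.23 -0.07  0.   -1.27 -0.44]
1.15 0.0 [ 0.46  0.3   0.05  0.   -1.33 -0.41]
1.25 0.0 [ 0.45  0.32  0.1   0.   -1.34 -0.4 ]
```

Request:
{"op": "play_rows", "data": {
  "rows": "-2.8 -1.2 1.1 -2.3 0 0 3.5;-2.8 -1.2 1 -2.2 0 0 3.5;-2.8 -1.3 1 -2.3 0 0 3.5;-2.8 -1.3 0.9 -2.2 0 0 3.5;-2.8 -1.4 0.9 -2.3 0 0 3.5;0 0 0 0 0 0 3.5;0 0 0 0 0 0 3.5"
}}

```text
time: 8.0
eef_pos: [0.5125, 0.0959, 0.2068]
tool_rot: [2.265, -2.165, -0.008]
ft_force: [-0.5, -0.9, 1.2]
width: 0.0352
finger_force: 0.0
```

```bash
python3 - <<'E'
from h import *
g,o=hb();p,r,_=here();print(o["time"],g,o["width"])
pr=wrist("w3")
print([pr(hatchbar(0)+[0,y/1e3,0]) for y in (-45,0,45)])
rows(p,r,line(p,r,hatchbar(0)+[.0005,0,.01],tool(0),2),3.5)
E
```

```text
8.0 [-77.68121236  68.582986   216.84777468] 0.035192877788555316
[array([283., 175.]), array([280., 242.]), array([277., 301.])]
-0.08 -0.08 2.24 0.3 -0.1 -0 3.5;-0.07 -0.08 2.24 0.2 -0 -0.1 3.5
```

View pics/w3.png

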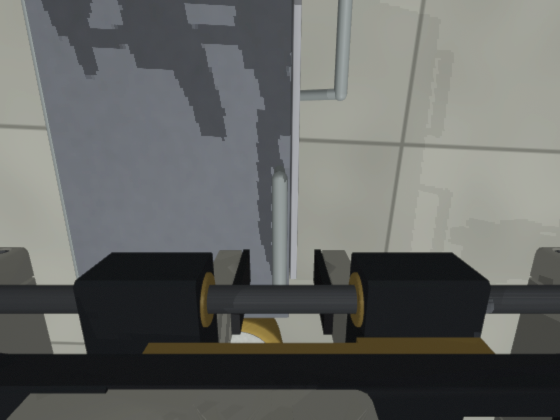

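The bar's end is at (280,175), as predicted and centred between the fingers. Descend and grip.

Request:
{"op": "play_rows", "data": {
  "rows": "-0.1 -0.1 2.2 0.3 0 0 3.5;-0.1 0 2.2 0.2 0 0 3.5;0 0 0 0 0 0 0.5;0 0 0 0 0 0 0.5;0 0 0 0 0 0 0.5;0 0 0 0 0 0 0.5;0 0 0 0 0 0 0.5;0 0 0 0 0 0 0.5"
}}

```text
time: 8.85
eef_pos: [0.5138, 0.0978, 0.166]
tool_rot: [-2.269, 2.169, -0.005]
ft_force: [-2.8, 0.6, 6.6]
width: 0.0088
finger_force: 30.0
```

```bash
python3 - <<'E'
from h import *
g,o=hb();p,r,_=here();print(o["time"],g,o["ft_force"],o["width"],o["finger_force"])
g0=p-.019*r.apply([0,0,1])
A=np.linspace(0,1.2,25)[1:]
rows(p,r,[(hatchbar(a)-hatchbar(0)+g0,r) for a in A],0.5)
E
```

```text
8.85 [-76.49243711  70.38212281 176.01741811] [-2.83225495  0.57508966  6.58653165] 0.008768704362049552 30.003663897514343
-0 -0.23 -0.8 0 0 0 0.5;-0 -0.27 -0.79 0 0 0 0.5;-0 -0.3 -0.78 0 0 0 0.5;-0 -0.35 -0.76 0 0 0 0.5;-0 -0.38 -0.74 0 0 0 0.5;-0 -0.42 -0.73 0 0 0 0.5;-0 -0.46 -0.7 0 0 0 0.5;-0 -0.49 -0.67 0 0 0 0.5;-0 -0.52 -0.65 0 0 0 0.5;-0 -0.56 -0.63 0 0 0 0.5;-0.01 -0.58 -0.59 0 0 0 0.5;0 -0.62 -0.57 0 0 0 0.5;0 -0.64 -0.53 0 0 0 0.5;0 -0.67 -0.51 0 0 0 0.5;0 -0.69 -0.46 0 0 0 0.5;-0 -0.72 -0.44 0 0 0 0.5;-0 -0.73 -0.39 0 0 0 0.5;-0 -0.76 -0.36 0 0 0 0.5;-0 -0.77 -0.32 0 0 0 0.5;-0 -0.78 -0.28 0 0 0 0.5;-0.01 -0.8 -0.24 0 0 0 0.5;0 -0.82 -0.21 0 0 0 0.5;0 -0.82 -0.16 0 0 0 0.5;0 -0.82 -0.12 0 0 0 0.5
```

The bar sits only ~5 mm from the tips; regrip 6 mm deeper.

Request:
{"op": "play_rows", "data": {
  "rows": "0 0 0 0 0 0 2.5;0 0 0.3 0 0 0 2.5;0 0 0.4 0 0 0 2.5;0 0 0 0 0 0 0.5;0 0 0 0 0 0 0.5;0 0 0 0 0 0 0.5;0 0 0 0 0 0 0.5"
}}

```text
time: 9.55
eef_pos: [0.5138, 0.0977, 0.158]
tool_rot: [-2.269, 2.17, -0.004]
ft_force: [1.9, -0.7, -2.0]
width: 0.0087
finger_force: 30.0
```

Request:
{"op": "play_rows", "data": {
  "rows": "0 -0.23 -0.8 0 0 0 0.5;0 -0.27 -0.79 0 0 0 0.5;0 -0.3 -0.78 0 0 0 0.5;0 -0.35 -0.76 0 0 0 0.5;0 -0.38 -0.74 0 0 0 0.5;0 -0.42 -0.73 0 0 0 0.5;0 -0.46 -0.7 0 0 0 0.5;0 -0.49 -0.67 0 0 0 0.5"
}}

```text
time: 10.35
eef_pos: [0.5417, 0.0988, 0.2182]
tool_rot: [-2.27, 2.171, -0.002]
ft_force: [-4.4, -0.4, -1.7]
width: 0.0091
finger_force: 30.0
```

```bash
cat >> h.py <<'E'
def hs(d):
    p,r,o=here();g=H(p-d*r.apply([0,0,1]));v=g-[85,70,130];print(o["time"],g.round(1),o["ft_force"].round(1),o["width"],o["finger_force"],"rad",np.hypot(v[0],v[2]).round(1),"ang",(np.arctan2(v[2],-v[0])-np.arctan2(41,162)).round(3))
E
python3 -c "
from h import *
hs(.012)"
```

```text
10.35 [-48.6  70.1 230.2] [-4.4 -0.4 -1.7] 0.009080711200459411 30.00727504491806 rad 167.0 ang 0.396
```

Following the arc well.

Request:
{"op": "play_rows", "data": {
  "rows": "0 -0.52 -0.65 0 0 0 0.5;0 -0.56 -0.63 0 0 0 0.5;0 -0.58 -0.59 0 0 0 0.5;0 -0.62 -0.57 0 0 0 0.5;0 -0.64 -0.53 0 0 0 0.5;0 -0.67 -0.51 0 0 0 0.5;0 -0.69 -0.46 0 0 0 0.5;0 -0.72 -0.44 0 0 0 0.5"
}}

```text
time: 11.15
eef_pos: [0.5918, 0.1008, 0.2642]
tool_rot: [-2.27, 2.169, -0.004]
ft_force: [-8.2, -1.7, 7.8]
width: 0.0086
finger_force: 30.0
```

Request:
{"op": "play_rows", "data": {
  "rows": "0 -0.73 -0.39 0 0 0 0.5;0 -0.76 -0.36 0 0 0 0.5;0 -0.77 -0.32 0 0 0 0.5;0 -0.78 -0.28 0 0 0 0.5;0 -0.8 -0.24 0 0 0 0.5;0 -0.82 -0.2 0 0 0 0.5;0 -0.82 -0.16 0 0 0 0.5;0 -0.82 -0.12 0 0 0 0.5"
}}

```text
time: 11.95
eef_pos: [0.6563, 0.1036, 0.2839]
tool_rot: [-2.269, 2.169, -0.007]
ft_force: [-0.9, -4.4, 5.7]
width: 0.0096
finger_force: 30.0
```

Request:
{"op": "play_rows", "data": {
  "rows": "0 0 0 0 0 0 0.5;0 0 0 0 0 0 0.5"
}}

```text
time: 12.15
eef_pos: [0.6567, 0.1036, 0.2837]
tool_rot: [-2.268, 2.169, -0.007]
ft_force: [0.5, -4.5, 5.1]
width: 0.0089
finger_force: 30.0
```

```bash
python3 -c "
from h import *
hs(.012)
import cv2
from bench import imaging
c=imaging.read_camera('side');cv2.imwrite('pics/s4.png',cv2.resize(c['image'][90:340,160:400,::-1],None,fx=2.4,fy=2.4))"
```

```text
12.15 [ 66.5  69.6 295.7] [ 0.5 -4.5  5.1] 0.00892142904131691 29.998745620250702 rad 166.8 ang 1.212
```

View pics/s4.png

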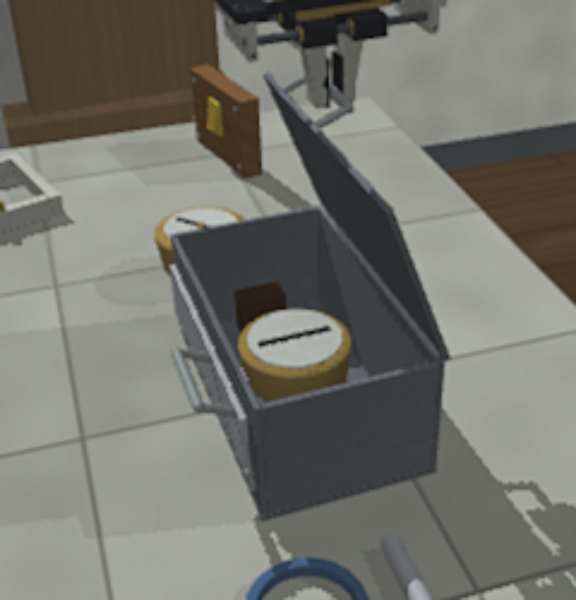

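The hatch is at 1.21 rad, held by its bar at (325,85); flap shut at left. Bring it back to about 0.87.

Request:
{"op": "play_rows", "data": {
  "rows": "0 0.82 0.12 0 0 0 0.5;0 0.82 0.16 0 0 0 0.5;0 0.82 0.2 0 0 0 0.5;0 0.8 0.24 0 0 0 0.5;0 0.78 0.28 0 0 0 0.5;0 0.77 0.32 0 0 0 0.5;0 0.5 0.2 0 0 0 0.5;0 0 0 0 0 0 0.5"
}}

```text
time: 13.0
eef_pos: [0.6012, 0.1015, 0.2666]
tool_rot: [-2.27, 2.171, -0.003]
ft_force: [0.5, -5.3, -0.4]
width: 0.0091
finger_force: 30.0
```

Request:
{"op": "play_rows", "data": {
  "rows": "0 0 0 0 0 0 0.5;0 0 0 0 0 0 0.5;0 0 0 0 0 0 0.5;0 0 0 0 0 0 0.5"
}}

```text
time: 13.4
eef_pos: [0.6022, 0.1016, 0.2671]
tool_rot: [-2.27, 2.17, -0.004]
ft_force: [-0.6, -4.8, 0.8]
width: 0.0089
finger_force: 30.0
```

```bash
python3 -c "
from h import *
hs(.012)
for a in (0,.05,.1): print(a,[proj('side',flapbar(a)+R.from_euler('z',Hy).apply([0,y,0])).round(1) for y in (.04,-.04)])
from bench import monitor;print(monitor.get_obs()['qvel'].round(3))"
```

```text
13.4 [ 12.   70.1 279.1] [-0.6 -4.8  0.8] 0.008921645468295195 30.008637607097626 rad 166.0 ang 0.868
0 [array([233.1, 236.6]), array([242.6, 259.3])]
0.05 [array([231.6, 237.6]), array([241. , 260.4])]
0.1 [array([230.3, 238.7]), array([239.5, 261.5])]
[-0.001 -0.001 -0.    -0.     0.     0.001]
```

Hatch is steady at 0.87 rad and still gripped. The flap bar's pixels match the shut position, so I'm handing in.

```bash
python3 -c "
from bench import job
print(job.finish_job())"
```

```text
the job is handed in; nothing more can be done
None
```

I pulled the flap down to about 0.93 rad, short of its 1.0 stop but past the 0.85 needed, and pushed it fully shut; I then raised the hatch to 1.21 rad, brought it back and handed in at 13.4 s with the gripper still holding it steady at about 0.87 rad (50 degrees); no verdict was returned.

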